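# Load a vial rack under the ratchet reader head

### The job

Lift the reader head by its orange handle, click by click, until the ratchet holds it on one of its top two notches, then let go. Set the orange-capped vial rack flat on the tray between the blue fences, vials under the head, far end near the back stop and handle towards the open front, and let go. Then lift the red pawl lever and keep it up while the head sinks under its own weight until it rests on the vial caps; let go of everything, do not force the head down, and leave the other things on the bench alone.

Things in the scene. Friction and masses are not known exactly. Their poses are not given: they have to be found in the camera images.
- stand: Fixed reader stand; origin on the bench, +x from the open loading front to the column at the back, +y to the side with the red pawl lever, z up. White tray, top 10 mm above the bench, x -135 to +100 mm. Column x 84 to 114 mm, 225 mm tall; before it the toothed steel rail, x 64 to 82 mm, its top 174 mm plus the rail value above the bench.
- seat (a point): Point on the tray top (stand x -45 mm, y 0, 10 mm above the bench) where the centre of the rack's underside belongs, rack +x along stand +x; up to 20 mm nearer the front is good. Blue side fences: inner faces 38 mm either side of it, stand x -110 to +40 mm, 8 mm above the tray. Blue back stop: face at stand x +50 mm, 12 mm above the tray. Front open. Axes as the stand's.
- head: White reader head carried by the rail, origin at the stand's origin raised by the rail joint value (same axes as the stand). Box 90 x 84 x 40 mm, x from -50 to +40 mm, y from -42 to +42 mm; its underside is 27 mm above the bench at rail 0 and rises with the rail. Rail, head and handle weigh 0.45 kg together.
- head_grip (a point): Grasp point on the orange lifting handle on the head: an upright fin 14 mm thick (y), 50 mm long (x), plain sides. The point is 27 mm below its top and 27 mm above the head's top face, at stand x -10 mm, y 0. Pinch across y from above. Axes as the stand's.
- rail (a joint): Height of rail and head in m: 0 lowest, 0.115 end stop. The pawl catches it near 0, 0.018, 0.036, 0.054, 0.072, 0.090, 0.108 (top two: 0.090, 0.108), up to 2 mm off. Lifting past the notches takes 12 to 20 N; let go, it sinks to the notch below. With the pawl lifted it sinks at about 70 mm/s on a damper. With a seated rack below, it rests on the caps at about 0.045.
- pawl (a joint): Pawl angle in rad: 0 engaged (sprung), 0.4 end stop. From 0.2 up the nose is clear of the teeth and the rail sinks; it springs back when let go. Its axis runs along the stand's x through stand x 73 mm, y 21.5 mm, 195 mm above the bench; growing values raise the lever's end. Takes 1 to 4 N at the grip.
- lever_grip (a point): Middle of the red grip on the pawl lever: a bar 14 x 48 x 14 mm lying along the stand's y, 80 mm from the pawl's pivot axis. At rest at stand x = 73, y = 101, z = 195 mm, rising in an arc about the pivot as the lever is lifted. Pinch across x from above, or hook from below.
- rack: Loose rack with orange caps and green vials, origin under the centre of its base, +x towards the vial end, z up. Base 180 x 64 x 10 mm; vial block and six caps from x = -6 to +90 mm, cap tops 62 mm above its underside; orange handle at x = -70 mm. 0.2 to 0.45 kg.
- rack_mid (a point): Centre of the orange-capped rack, 31 mm above its underside.
- rack_grip (a point): Grasp point on the rack's orange handle: an upright fin 16 mm thick (y), 40 mm long (x), plain sides, its top 96 mm above the rack's underside. This point is at rack x = -70 mm, 68 mm above the underside. Pinch across the rack's y from above. Axes as the rack's.
- blue_rack: Bystander: the same rack with blue caps and handle. Leave alone.
- dropper: Bystander: amber dropper bottle 95 mm tall, origin under it.
- water: Bystander: clear water bottle 210 mm tall, origin under it.
- beaker: Bystander: clear plastic beaker 100 mm tall, origin under it.
Not all that is in view belongs to the job. What is shaped like the rack but brown is not meant.

How it is judged:
By the outcome, as a careful person would: the job done as asked, in the order asked, and still so for the second after the job is handed in, with the robot touching nothing.
It also fails if it takes over 72 s, if anything falls off the work surface, if the arm or the gripper's body presses on something with over 40 N, if the wrist force passes 120 N, or if a joint passes its speed limit or range.

### The arm

A 6-joint arm with a two-finger parallel gripper is mounted at the origin on the work surface. World frame = base frame: x ahead of the robot, y to its left, z up, the work surface at z = 0. Lengths are in m, angles in rad, forces in N, time in s.
With the tool pointing down it reaches from about 0.35 to 0.85 m from the base axis. Payload 8.1 kg.
Tool frame: the origin (TCP) lies midway between the tips of the shut fingers; the grasp point (between the pads) lies 19 mm behind it; z points along the fingers, y is the direction in which the jaws open and shut (so a half turn about z gives the same grasp; the last joint's range is limited). The gripper opens to 93 mm and grips with 3 to 60 N. Pads are 15 mm wide; open, the fingers measure 128 mm over their backs; the gripper's body (75 mm by 188 mm) begins 65 mm behind the grasp point.
Start: joints at [-1.218, 0.13, 1.488, -0, 1.523, -0.085], TCP at [0.254, -0.543, 0.219] pointing down, gripper open.
Joint ranges: [-2.96, 2.96], [-0.89, 2.26], [0.02, 2.5], [-1.34, 4.48], [0, 2.73], [-2.66, 2.66]. Speed limits (rad/s): [2.39, 2.39, 2.79, 3.14, 3.14, 3.14].

### API

Orientations are given as a rotation vector (axis times angle).
In Python, from plant import robot gives the robot as it stands. The module is installed in compiled form; this text tells all that it offers.
- The arm moves only by the shell command python3 -m pendant 'ROWS' [FORCE]. ROWS is JSON, a list of rows, each an object with "translation": the shift along the tool's x, y, z in mm, a list of three; "twist": the turn, a rotation vector about the tool's x, y, z in rad, a list of three; "grip": the opening, from -1 (shut) to 1 (fully open). A call has exactly 10 rows; each row shifts and turns the pose as measured when the row begins, along the tool's axes as they then stand; what a row does not reach is not made up. A row lasts 1/10 s, in which the tool goes at most 50 mm and 8.59 degrees, less where a joint would pass 70% of its speed; a pose out of reach is approached as far as the arm can. A call is refused whole if a number of a shift passes 50 or a number of a turn 0.15, either way. A call with a gripper value outside its range is refused whole. The fingers move at their own pace and stop on an object; FORCE is the grip in N (left out, the last holds). Time passes only in rows, so rows that do not move let the fingers close, or fill a call up. It gives the time, the measured TCP pose, the force and the opening at its end, in the units of the state.
- robot.read_state(): the state, without advancing time (a new reading comes with each control period).
- robot.read_camera(name): name is "side" or "top" or "wrist"; returns (picture, depth): 384x512x3 uint8, red, green, blue; 384x512 float32, m along the optical axis (not along the pixel's ray), 0 where there is no reading.
- robot.camera_info(name): a dict with "vertical_fov" (degrees; the focal length in pixels is half the picture's height over the tangent of half this angle, whatever the lens; pixels are square), "cx", "cy" (the principal point, pixels), "D" ([k1, k2, p1, p2, k3] as OpenCV has them; the pictures are not rectified), "cam_to_world" (4x4, takes a point from camera to world coordinates). Camera axes: x right, y up, looking along -z (the intrinsics and any distortion apply to the point x, -y, -z); pixel columns grow to the right and rows downward; lengths in m; the calibration is good to about 2 mm. A picture is of the moment at which its call begins: read the wrist's pose just before it. camera_info takes no time and is no camera call; for the wrist camera it gives the pose at the moment of the call.
- robot.close_job(): hands the job in, once; it reports no verdict.
The state is a dict: "t": time; "q": joint angles; "dq": joint speeds; "joint_torque": joint torques, N m; "tool_pos": TCP position; "orientation": TCP orientation; "force": force on the tool from outside, world axes, zero at the start; "wrist_torque": the same for the moment, N m; "opening": finger opening in m.
Only numpy, scipy, OpenCV 4.12 (cv2) and the standard library are available. Lean on these libraries where they do the work, as an engineer would, in place of code of your own. Each camera call takes 0.05 s, during which the arm holds its last target. There are 200 camera calls.

## Working session

There is one attempt and no reset: what is moved stays moved. The work goes in short steps, Python scripts to look and compute and a shell command to move; the robot and the scene stay as the last step left them, time stands still between calls to the robot, and variables do not carry over. Pictures are saved under pics/ and viewed, about 8 in all and at most 12, crops included, and the job is handed in when it is done.

```bash
mkdir -p pics; ls; cat > h.py <<'E'
import numpy as np, cv2, json
from plant import robot
from scipy.spatial.transform import Rotation as R
def snap(n):
    i=robot.camera_info(n); p,d=robot.read_camera(n); return p,d,i
def K(i,h=384):
    f=h/2/np.tan(np.radians(i["vertical_fov"])/2); return np.array([[f,0,i["cx"]],[0,f,i["cy"]],[0,0,1]])
def rays(uv,i):
    u=cv2.undistortPoints(np.array(uv,float).reshape(-1,1,2),K(i),np.array(i["D"],float)).reshape(-1,2)
    T=np.array(i["cam_to_world"]); v=np.c_[u[:,0],-u[:,1],-np.ones(len(u))]@T[:3,:3].T
    return T[:3,3],v
def onz(uv,i,z):
    o,v=rays(uv,i); return o+v*((z-o[2])/v[:,2])[:,None]
def withd(uv,d,i):
    o,v=rays(uv,i); uv=np.array(uv,int).reshape(-1,2); return o+v*d[uv[:,1],uv[:,0]][:,None]
def st():
    s=robot.read_state(); print(round(s["t"],2),np.round(s["tool_pos"],4),np.round(s["orientation"],3),"F",np.round(s["force"],1),"op",round(s["opening"],4),"q",np.round(s["q"],2)); return s
def save(n,p): cv2.imwrite("pics/"+n,p[...,::-1])
E
python3 - <<'E'
from h import *
st()
for n in("top","side"):
    p,d,i=snap(n); np.savez(n+".npz",p=p,d=d); json.dump({k:np.array(v).tolist() for k,v in i.items()},open(n+".json","w"))
    save(n+"0.png",p); print(n,np.round(i["cam_to_world"],3).tolist(),i["vertical_fov"])
E
```

```text
pics
0.0 [ 0.2542 -0.5429  0.2176] [-3.065 -0.682  0.   ] F [0.6 0.1 0.9] op 0.093 q [-1.22  0.13  1.49  0.    1.52 -0.09]
top [[-0.025, 0.997, -0.076, 0.437], [-1.0, -0.026, -0.016, -0.042], [-0.018, 0.076, 0.997, 1.156], [0.0, 0.0, 0.0, 1.0]] 53.78181936730406
side [[-0.845, 0.257, -0.469, -0.026], [-0.534, -0.447, 0.718, 0.836], [-0.025, 0.857, 0.515, 0.76], [0.0, 0.0, 0.0, 1.0]] 51.85541844794642
```

View pics/top0.png

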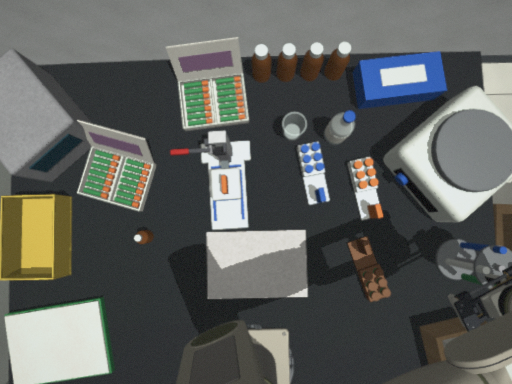

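View pics/side0.png

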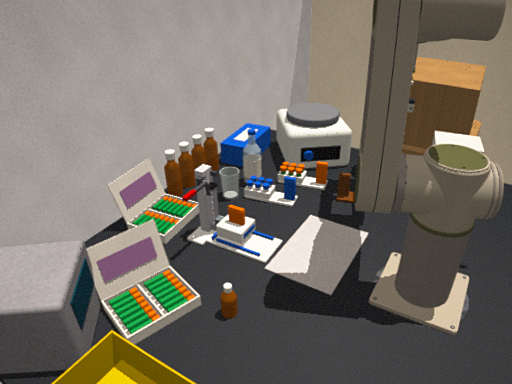

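Candidates for the rack in the top view are orange caps (363,172) with handle (376,211), the blue rack (312,165), the brown look-alike (370,268), and the tube boxes (215,100) and (118,178). I choose the first. The stand is at (228,185) with its lever at (185,152) and head handle at (224,184).

```bash
python3 - <<'E'
from h import *
def ld(n): z=np.load(n+".npz"); return z["p"],z["d"],json.load(open(n+".json"))
p,d,i=ld("top")
hsv=cv2.cvtColor(p,cv2.COLOR_RGB2HSV)
def blobs(m,box,mn=8):
    x0,y0,x1,y1=box; mm=np.zeros_like(m); mm[y0:y1,x0:x1]=m[y0:y1,x0:x1]
    n,l,s,c=cv2.connectedComponentsWithStats(mm.astype(np.uint8))
    out=[]
    for k in range(1,n):
        if s[k,4]>=mn:
            ys,xs=np.nonzero(l==k); P=withd(np.c_[xs,ys],d,i); out.append((c[k],s[k,4],np.median(P,0),P,np.c_[xs,ys]))
    return out
H,S,V=hsv[...,0].astype(int),hsv[...,1].astype(int),hsv[...,2].astype(int)
orange=(H>3)&(H<20)&(S>150)&(V>120); red=((H<4)|(H>174))&(S>140)&(V>80); blue=(H>100)&(H<130)&(S>120)&(V>60)
for nm,m,box in(("rack",orange,(345,150,390,225)),("head",orange,(205,160,250,210)),("lever",red,(165,140,210,165)),("blue",blue,(205,155,255,235)),("bluerack",blue,(295,135,335,210))):
    print(nm)
    for c,a,P,PP,uv in blobs(m,box):
        r=cv2.minAreaRect(onz(uv,i,np.percentile(PP[:,2],90))[:,:2].astype(np.float32)*1000)
        print(np.round(c,1),a,np.round(P,3),"z90",np.round(np.percentile(PP[:,2],[10,90]),3),"rect",np.round(r[0],0),np.round(r[1],0),round(r[2],1))
a=cv2.resize(p[130:235,160:400],None,fx=3.3,fy=3.3,interpolation=cv2.INTER_CUBIC); save("crop.png",a)
E
```

```text
rack
[368.6 162. ] 47 [ 0.594 -0.354  0.062] z90 [0.06  0.065] rect [ 593. -352.] [21. 18.] 88.5
[357.4 164.5] 39 [ 0.588 -0.32   0.062] z90 [0.06  0.066] rect [ 586. -320.] [20. 15.] 88.5
[371.1 171.9] 46 [ 0.564 -0.359  0.063] z90 [0.061 0.066] rect [ 563. -358.] [16. 24.] 16.9
[360.1 174.4] 37 [ 0.558 -0.327  0.062] z90 [0.059 0.065] rect [ 557. -327.] [20. 15.] 88.5
[373.5 181.9] 46 [ 0.535 -0.365  0.063] z90 [0.06  0.065] rect [ 534. -364.] [21. 17.] 88.5
[362.4 184.4] 39 [ 0.529 -0.332  0.063] z90 [0.06  0.065] rect [ 528. -332.] [20. 14.] 88.5
[378.7 210.8] 76 [ 0.45  -0.365  0.096] z90 [0.093 0.099] rect [ 450. -365.] [37. 16.] 12.4
head
[223.9 184.2] 78 [0.534 0.063 0.123] z90 [0.12  0.125] rect [534.  62.] [11. 44.] 89.0
lever
[179.1 151.4] 107 [0.615 0.169 0.203] z90 [0.199 0.205] rect [613. 168.] [15. 46.] 2.7
blue
[234.2 165.6] 13 [0.598 0.039 0.022] z90 [0.021 0.028] rect [599.  41.] [30.  3.] 88.4
[216.1 166.8] 10 [0.596 0.094 0.024] z90 [0.021 0.026] rect [597.  97.] [21.  3.] 88.4
[242.2 208.6] 30 [0.464 0.02  0.018] z90 [0.016 0.022] rect [470.  20.] [60.  4.] 2.3
[214.5 210.7] 31 [0.464 0.104 0.02 ] z90 [0.018 0.022] rect [465. 103.] [ 3. 57.] 89.0
bluerack
[315.4 146.3] 48 [ 0.644 -0.199  0.063] z90 [0.059 0.066] rect [ 642. -200.] [20. 21.] 87.9
[304.4 148.4] 44 [ 0.639 -0.167  0.063] z90 [0.059 0.066] rect [ 638. -167.] [18. 20.] 61.5
[317.6 156.1] 48 [ 0.615 -0.206  0.062] z90 [0.06  0.065] rect [ 614. -206.] [23. 18.] 88.5
[306.5 158.3] 43 [ 0.609 -0.172  0.063] z90 [0.059 0.065] rect [ 609. -173.] [18. 21.] 25.2
[319.8 166.1] 49 [ 0.585 -0.211  0.063] z90 [0.06  0.066] rect [ 585. -211.] [23. 18.] 87.9
[308.5 168.3] 43 [ 0.58  -0.177  0.064] z90 [0.058 0.066] rect [ 579. -178.] [18. 21.] 25.1
[320.3 194.8] 98 [ 0.499 -0.204  0.096] z90 [0.062 0.099] rect [ 500. -203.] [36. 22.] 11.8
```

View pics/crop.png

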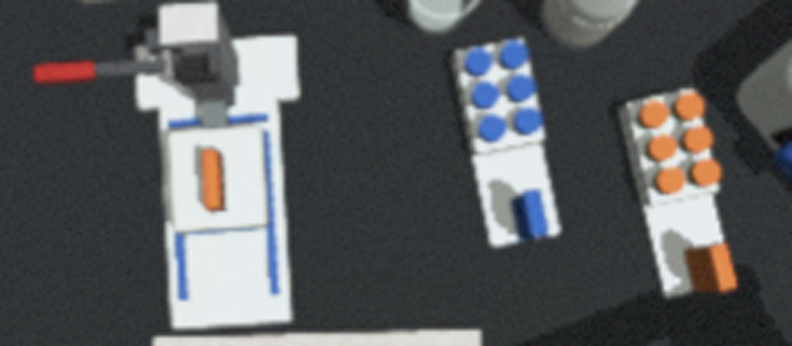

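The crop confirms the orange rack on the right (six orange caps, orange handle at about (715,268) in the crop). The blue rack is in the middle, and the stand is at left with its head down. The measured stand, lever and handle geometry agree with each other at about 2° yaw.

```bash
cat >> h.py <<'E'
O=np.array([.544,.0633]);YAW=np.radians(2.0)
def stand(x,y,z): c,s=np.cos(YAW),np.sin(YAW); return np.array([O[0]+c*x-s*y,O[1]+s*x+c*y,z])
def plan(P,yaw,grasp=True):
    "P grasp point; prints tool-axes shift (after turn) mm and turn"
    s=st(); Rc=R.from_rotvec(s["orientation"]); Rt=R.from_euler("z",yaw)*R.from_euler("x",np.pi)
    P=np.array(P)+([0,0,-.019] if grasp else [0,0,0])
    print("turn",np.round((Rc.inv()*Rt).as_rotvec(),3),"shift after turn",np.round(Rt.inv().apply(P-s["tool_pos"])*1000,1),"now-axes",np.round(Rc.inv().apply(P-s["tool_pos"])*1000,1))
E
python3 - <<'E'
from h import *
plan(stand(-.010,0,.094),YAW)
i=robot.camera_info("wrist");s=robot.read_state()
Rc=R.from_rotvec(s["orientation"]);T=np.array(i["cam_to_world"]);print("cam in tool",Rc.inv().apply(T[:3,3]-s["tool_pos"]), Rc.inv().apply(-T[:3,2]))
E
```

```text
0.1 [ 0.2542 -0.5429  0.2177] [-3.065 -0.682  0.   ] F [-0.5  0.2 -0.2] op 0.093 q [-1.22  0.13  1.49  0.    1.52 -0.09]
turn [-0.002  0.     0.403] shift after turn [ 300.8 -595.7  142.7] now-axes [ 510.2 -429.9  143.5]
cam in tool [ 0.06703734  0.00038543 -0.16564874] [-0.24088459  0.0015209   0.97055257]
```

```bash
python3 -m pendant '[{"translation":[0,0,-45],"twist":[0,0,0],"grip":1},{"translation":[0,0,-45],"twist":[0,0,0],"grip":1},{"translation":[36,-31,0],"twist":[0,0,0],"grip":1},{"translation":[36,-31,0],"twist":[0,0,0],"grip":1},{"translation":[36,-31,0],"twist":[0,0,0],"grip":1},{"translation":[36,-31,0],"twist":[0,0,0],"grip":1},{"translation":[36,-31,0],"twist":[0,0,0],"grip":1},{"translation":[36,-31,0],"twist":[0,0,0],"grip":1},{"translation":[36,-31,0],"twist":[0,0,0],"grip":1},{"translation":[36,-31,0],"twist":[0,0,0],"grip":1}]' 40
python3 -m pendant '[{"translation":[36,-31,0],"twist":[0,0,0],"grip":1},{"translation":[36,-31,0],"twist":[0,0,0],"grip":1},{"translation":[36,-31,0],"twist":[0,0,0],"grip":1},{"translation":[36,-31,0],"twist":[0,0,0],"grip":1},{"translation":[0,0,0],"twist":[0,0,-0.14],"grip":1},{"translation":[0,0,0],"twist":[0,0,-0.14],"grip":1},{"translation":[0,0,0],"twist":[0,0,-0.14],"grip":1},{"translation":[0,0,0],"twist":[0,0,-0.14],"grip":1},{"translation":[0,0,0],"twist":[0,0,-0.14],"grip":1},{"translation":[0,0,0],"twist":[0,0,-0.14],"grip":1}]'
python3 - <<'E'
from h import *
plan(stand(-.010,0,.094),YAW+np.pi)
E
```

```text
t: 1.1
tool_pos: [0.4114, -0.1875, 0.3069]
orientation: [-3.059, -0.663, 0.003]
force: [1.9, -0.5, -1.0]
opening: 0.0927
t: 2.1
tool_pos: [0.4921, 0.0022, 0.3039]
orientation: [-2.482, -1.897, 0.001]
force: [0.9, -0.3, 0.6]
opening: 0.093
2.1 [0.4921 0.0022 0.3039] [-2.482e+00 -1.897e+00  1.000e-03] F [ 0.9 -0.3  0.6] op 0.093 q [-0.11 -0.17  1.63  0.01  1.69  0.16]
turn [-1.000e-03 -2.000e-02 -1.871e+00] shift after turn [-44.   59.3 228.9] now-axes [ 67.4  27.7 229.2]
```

```bash
python3 -m pendant '[{"translation":[34,14,0],"twist":[0,0,0],"grip":1},{"translation":[33,14,0],"twist":[0,0,0],"grip":1},{"translation":[0,0,0],"twist":[0,0,-0.15],"grip":1},{"translation":[0,0,0],"twist":[0,0,-0.15],"grip":1},{"translation":[0,0,0],"twist":[0,0,-0.15],"grip":1},{"translation":[0,0,0],"twist":[0,0,-0.15],"grip":1},{"translation":[0,0,0],"twist":[0,0,-0.15],"grip":1},{"translation":[0,0,0],"twist":[0,0,-0.15],"grip":1},{"translation":[0,0,0],"twist":[0,0,-0.15],"grip":1},{"translation":[0,0,0],"twist":[0,0,-0.15],"grip":1}]'
python3 -m pendant '[{"translation":[0,0,0],"twist":[0,0,-0.15],"grip":1},{"translation":[0,0,0],"twist":[0,0,-0.15],"grip":1},{"translation":[0,0,0],"twist":[0,0,-0.15],"grip":1},{"translation":[0,0,0],"twist":[0,0,-0.15],"grip":1},{"translation":[0,0,0],"twist":[0,0,-0.07],"grip":1},{"translation":[0,0,20],"twist":[0,0,0],"grip":1},{"translation":[0,0,20],"twist":[0,0,0],"grip":1},{"translation":[0,0,20],"twist":[0,0,0],"grip":1},{"translation":[0,0,20],"twist":[0,0,0],"grip":1},{"translation":[0,0,0],"twist":[0,0,0],"grip":1}]'
python3 - <<'E'
from h import *
plan(stand(-.010,0,.094),YAW+np.pi)
p,d,i=snap("wrist"); save("w1.png",p)
E
```

```text
t: 3.1
tool_pos: [0.5357, 0.0622, 0.2978]
orientation: [-0.962, -2.965, -0.008]
force: [0.0, 0.1, 1.0]
opening: 0.093
t: 4.1
tool_pos: [0.5312, 0.0633, 0.211]
orientation: [0.081, -3.112, -0.021]
force: [-0.1, 0.2, -0.7]
opening: 0.0931
4.1 [0.5312 0.0633 0.211 ] [ 0.081 -3.112 -0.021] F [-0.1  0.2 -0.7] op 0.0931 q [ 0.01 -0.01  1.65  0.01  1.53 -1.61]
turn [ 0.014 -0.028  0.017] shift after turn [ -2.8  -0.4 136. ] now-axes [ -6.6  -2.4 135.8]
```

View pics/w1.png

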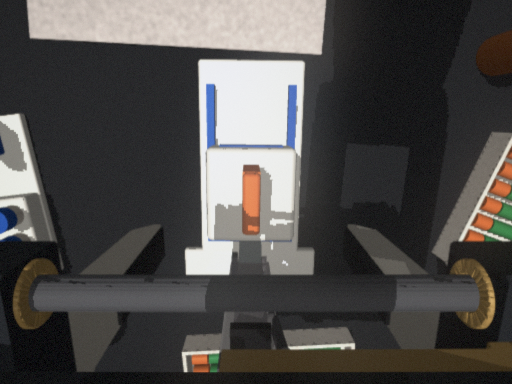

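The wrist view shows the handle (252,200) centred between the fingers and the stand's edges running straight up the picture. I'll descend and grip.

```bash
python3 -m pendant '[{"translation":[-3,0,0],"twist":[0.014,-0.028,0.017],"grip":1},{"translation":[0,0,22],"twist":[0,0,0],"grip":1},{"translation":[0,0,22],"twist":[0,0,0],"grip":1},{"translation":[0,0,22],"twist":[0,0,0],"grip":1},{"translation":[0,0,22],"twist":[0,0,0],"grip":1},{"translation":[0,0,22],"twist":[0,0,0],"grip":1},{"translation":[0,0,22],"twist":[0,0,0],"grip":1},{"translation":[0,0,0],"twist":[0,0,0],"grip":1},{"translation":[0,0,0],"twist":[0,0,0],"grip":-1},{"translation":[0,0,0],"twist":[0,0,0],"grip":-1}]' 50
python3 -m pendant '[{"translation":[0,0,0],"twist":[0,0,0],"grip":-1},{"translation":[0,0,0],"twist":[0,0,0],"grip":-1},{"translation":[0,0,0],"twist":[0,0,0],"grip":-1},{"translation":[0,0,0],"twist":[0,0,0],"grip":-1},{"translation":[0,0,-6],"twist":[0,0,0],"grip":-1},{"translation":[0,0,-6],"twist":[0,0,0],"grip":-1},{"translation":[0,0,-6],"twist":[0,0,0],"grip":-1},{"translation":[0,0,-6],"twist":[0,0,0],"grip":-1},{"translation":[0,0,-6],"twist":[0,0,0],"grip":-1},{"translation":[0,0,0],"twist":[0,0,0],"grip":-1}]' 50
python3 -c "from h import *
plan(stand(-.010,0,.094),YAW+np.pi)"
```

```text
t: 5.15
tool_pos: [0.5487, 0.0641, 0.0941]
orientation: [-0.044, 3.104, -0.008]
force: [0.2, 0.6, 0.2]
opening: 0.0818
t: 6.15
tool_pos: [0.5507, 0.0643, 0.1325]
orientation: [-0.043, 3.095, -0.008]
force: [-0.1, -0.3, 0.5]
opening: 0.0025
6.15 [0.5507 0.0643 0.1325] [-0.043  3.095 -0.008] F [-0.1 -0.3  0.5] op 0.0025 q [ 0.03  0.02  1.77 -0.01  1.31 -1.57]
turn [-0.006  0.046 -0.007] shift after turn [16.8 -0.8 57.5] now-axes [19.4 -0.6 56.7]
```

The fingers close slower than I allowed for, and the pose drifted a little. I'll reopen, correct and try again.

```bash
python3 -m pendant '[{"translation":[0,0,-20],"twist":[0,0.046,0],"grip":-0.1},{"translation":[0,0,-5],"twist":[0,0,0],"grip":-0.1},{"translation":[15,0,0],"twist":[0,0,0],"grip":-0.1},{"translation":[0,0,0],"twist":[0,0,0],"grip":-0.1},{"translation":[0,0,0],"twist":[0,0,0],"grip":-0.1},{"translation":[0,0,0],"twist":[0,0,0],"grip":-0.1},{"translation":[0,0,0],"twist":[0,0,0],"grip":-0.1},{"translation":[0,0,0],"twist":[0,0,0],"grip":-0.1},{"translation":[0,0,0],"twist":[0,0,0],"grip":-0.1},{"translation":[0,0,0],"twist":[0,0,0],"grip":-0.1}]' 50
python3 -c "from h import *
plan(stand(-.010,0,.094),YAW+np.pi)"
```

```text
t: 7.15
tool_pos: [0.5345, 0.064, 0.1553]
orientation: [-0.044, 3.141, -0.009]
force: [-0.7, 1.0, 0.2]
opening: 0.0417
7.15 [0.5345 0.064  0.1553] [-0.044  3.141 -0.009] F [-0.7  1.   0.2] op 0.0417 q [ 0.03  0.    1.74 -0.01  1.4  -1.57]
turn [-0.006  0.    -0.007] shift after turn [ 0.6 -1.1 80.3] now-axes [ 0.6 -0.6 80.3]
```

```bash
python3 -m pendant '[{"translation":[0,-1,17],"twist":[0,0,0],"grip":-0.1},{"translation":[0,0,17],"twist":[0,0,0],"grip":-0.1},{"translation":[0,0,17],"twist":[0,0,0],"grip":-0.1},{"translation":[0,0,14],"twist":[0,0,0],"grip":-0.1},{"translation":[0,0,12],"twist":[0,0,0],"grip":-0.1},{"translation":[0,0,0],"twist":[0,0,0],"grip":-0.1},{"translation":[0,0,0],"twist":[0,0,0],"grip":-0.1},{"translation":[0,0,0],"twist":[0,0,0],"grip":-0.1},{"translation":[0,0,0],"twist":[0,0,0],"grip":-0.1},{"translation":[0,0,0],"twist":[0,0,0],"grip":-0.1}]'
python3 -c "from h import *
plan(stand(-.010,0,.094),YAW+np.pi)"
```

```text
t: 8.15
tool_pos: [0.5376, 0.0626, 0.0785]
orientation: [-0.043, 3.135, -0.009]
force: [1.3, -0.0, -1.2]
opening: 0.0418
8.15 [0.5376 0.0626 0.0785] [-0.043  3.135 -0.009] F [ 1.3 -0.  -1.2] op 0.0418 q [ 0.03  0.08  1.81 -0.01  1.25 -1.57]
turn [-0.006  0.006 -0.007] shift after turn [3.5 0.5 3.5] now-axes [3.6 0.5 3.4]
```

Good. Now I'll close fully, then lift 20 mm to see how a click behaves.

```bash
python3 -m pendant '[{"translation":[3,0,1],"twist":[0,0.006,0],"grip":-1},{"translation":[0,0,0],"twist":[0,0,0],"grip":-1},{"translation":[0,0,0],"twist":[0,0,0],"grip":-1},{"translation":[0,0,0],"twist":[0,0,0],"grip":-1},{"translation":[0,0,0],"twist":[0,0,0],"grip":-1},{"translation":[0,0,0],"twist":[0,0,0],"grip":-1},{"translation":[0,0,-6],"twist":[0,0,0],"grip":-1},{"translation":[0,0,-6],"twist":[0,0,0],"grip":-1},{"translation":[0,0,-6],"twist":[0,0,0],"grip":-1},{"translation":[0,0,-6],"twist":[0,0,0],"grip":-1}]' 50
python3 -c "from h import *
plan(stand(-.010,0,.094),YAW+np.pi)"
```

```text
t: 9.15
tool_pos: [0.5351, 0.0626, 0.0987]
orientation: [-0.043, 3.14, -0.007]
force: [4.1, -1.4, -7.4]
opening: 0.0141
9.15 [0.5351 0.0626 0.0987] [-0.043  3.14  -0.007] F [ 4.1 -1.4 -7.4] op 0.0141 q [ 0.02  0.06  1.79 -0.    1.29 -1.57]
turn [-0.005  0.001 -0.007] shift after turn [ 1.1  0.4 23.7] now-axes [ 1.1  0.5 23.7]
```

```bash
python3 -m pendant '[{"translation":[0,0,-7],"twist":[0,0,0],"grip":-1},{"translation":[0,0,-7],"twist":[0,0,0],"grip":-1},{"translation":[0,0,-7],"twist":[0,0,0],"grip":-1},{"translation":[0,0,-7],"twist":[0,0,0],"grip":-1},{"translation":[0,0,-7],"twist":[0,0,0],"grip":-1},{"translation":[0,0,-7],"twist":[0,0,0],"grip":-1},{"translation":[0,0,-7],"twist":[0,0,0],"grip":-1},{"translation":[0,0,-7],"twist":[0,0,0],"grip":-1},{"translation":[0,0,-7],"twist":[0,0,0],"grip":-1},{"translation":[0,0,-7],"twist":[0,0,0],"grip":-1}]' 50
python3 -c "from h import *
plan(stand(-.010,0,.094+.1125),YAW+np.pi)"
```

```text
t: 10.15
tool_pos: [0.535, 0.0626, 0.1573]
orientation: [0.044, -3.14, 0.006]
force: [7.4, -0.8, -13.7]
opening: 0.0135
10.15 [0.535  0.0626 0.1573] [ 0.044 -3.14   0.006] F [  7.4  -0.8 -13.7] op 0.0135 q [ 0.02  0.    1.73 -0.    1.41 -1.57]
turn [-0.004 -0.001 -0.007] shift after turn [  1.    0.4 -30.2] now-axes [  1.1   0.3 -30.2]
```

```bash
python3 -m pendant '[{"translation":[0,0,-6],"twist":[0,0,0],"grip":-1},{"translation":[0,0,-6],"twist":[0,0,0],"grip":-1},{"translation":[0,0,-6],"twist":[0,0,0],"grip":-1},{"translation":[0,0,-6],"twist":[0,0,0],"grip":-1},{"translation":[0,0,-6],"twist":[0,0,0],"grip":-1},{"translation":[0,0,-5],"twist":[0,0,0],"grip":-1},{"translation":[0,0,0],"twist":[0,0,0],"grip":-1},{"translation":[0,0,0],"twist":[0,0,0],"grip":-1},{"translation":[0,0,0],"twist":[0,0,0],"grip":-1},{"translation":[0,0,0],"twist":[0,0,0],"grip":-1}]' 50
python3 - <<'E'
from h import *
plan(stand(-.010,0,.094+.1125),YAW+np.pi)
p,d,i=snap("side"); save("s1.png",cv2.resize(p[120:280,120:320],None,fx=3,fy=3))
E
```

```text
t: 11.15
tool_pos: [0.535, 0.0626, 0.1875]
orientation: [0.045, -3.138, 0.005]
force: [0.6, -1.4, -4.5]
opening: 0.0137
11.15 [0.535  0.0626 0.1875] [ 0.045 -3.138  0.005] F [ 0.6 -1.4 -4.5] op 0.0137 q [ 0.02 -0.02  1.7  -0.    1.46 -1.58]
turn [-0.003 -0.003 -0.006] shift after turn [1.  0.4 0. ] now-axes [1.  0.4 0.1]
```

View pics/s1.png

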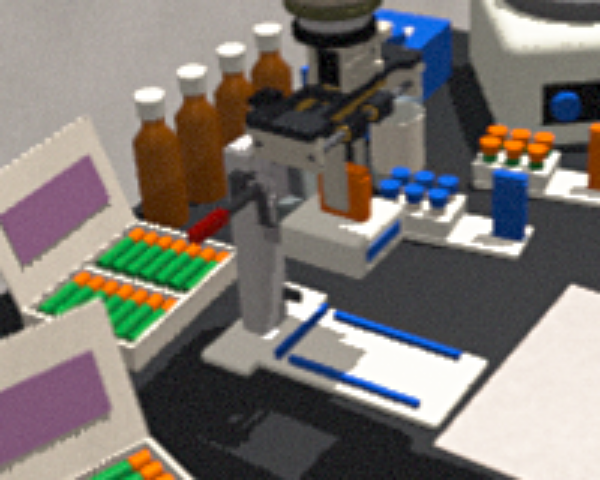

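The side view shows the head raised and held by the handle (345,190). I'll lower it until the force goes to zero, then release and rise.

```bash
python3 -m pendant '[{"translation":[0,0,0],"twist":[0,0,0],"grip":0},{"translation":[0,0,0],"twist":[0,0,0],"grip":0},{"translation":[0,0,0],"twist":[0,0,0],"grip":0},{"translation":[0,0,0],"twist":[0,0,0],"grip":0},{"translation":[0,0,0],"twist":[0,0,0],"grip":0},{"translation":[0,0,-20],"twist":[0,0,0],"grip":0},{"translation":[0,0,-25],"twist":[0,0,0],"grip":0},{"translation":[0,0,-30],"twist":[0,0,0],"grip":0},{"translation":[0,0,-30],"twist":[0,0,0],"grip":0},{"translation":[0,0,-20],"twist":[0,0,0],"grip":0}]' 50
python3 - <<'E'
from h import *
p,d,i=snap("wrist")
H=cv2.cvtColor(p,cv2.COLOR_RGB2HSV).astype(int)
m=(H[...,0]>2)&(H[...,0]<20)&(H[...,1]>150)&(H[...,2]>100);m[:,:200]=0;m[:,310:]=0;m[330:]=0
ys,xs=np.nonzero(m);P=withd(np.c_[xs,ys],d,i);print(len(ys),np.round(np.percentile(P[:,2],[10,50,90,97]),3),np.round(np.median(P,0),3))
th=np.radians(11.2)
plan([.450,-.365,.068],th+np.pi)
E
```

```text
t: 12.2
tool_pos: [0.5325, 0.063, 0.3136]
orientation: [0.044, -3.129, 0.006]
force: [-0.1, 0.0, -0.6]
opening: 0.0465
739 [0.026 0.229 0.23  0.23 ] [0.531 0.061 0.229]
12.25 [0.5336 0.0631 0.3172] [ 0.044 -3.133  0.006] F [-0.2 -1.1  2.4] op 0.0468 q [ 0.02 -0.05  1.5  -0.    1.7  -1.57]
turn [-0.003 -0.008 -0.168] shift after turn [ 165.1 -403.7  268.2] now-axes [  93.4 -424.6  270.5]
```

Handle top is at 0.230, so rail ≈ 0.109: the head rests on the top notch. Next is the rack.

```bash
python3 -m pendant '[{"translation":[9,-42,0],"twist":[0,0,0],"grip":0},{"translation":[9,-42,0],"twist":[0,0,0],"grip":0},{"translation":[9,-42,0],"twist":[0,0,0],"grip":0},{"translation":[9,-42,0],"twist":[0,0,0],"grip":0},{"translation":[9,-42,0],"twist":[0,0,0],"grip":0},{"translation":[9,-42,0],"twist":[0,0,0],"grip":0},{"translation":[9,-42,0],"twist":[0,0,0],"grip":0},{"translation":[9,-42,0],"twist":[0,0,0],"grip":0},{"translation":[9,-42,0],"twist":[0,0,0],"grip":0},{"translation":[9,-42,0],"twist":[0,0,0],"grip":0}]' 50
python3 -m pendant '[{"translation":[0,0,0],"twist":[0,0,-0.08],"grip":0},{"translation":[0,0,0],"twist":[0,0,-0.08],"grip":0},{"translation":[0,0,25],"twist":[0,0,0],"grip":0},{"translation":[0,0,25],"twist":[0,0,0],"grip":0},{"translation":[0,0,25],"twist":[0,0,0],"grip":0},{"translation":[0,0,25],"twist":[0,0,0],"grip":0},{"translation":[0,0,20],"twist":[0,0,0],"grip":0},{"translation":[0,0,10],"twist":[0,0,0],"grip":0},{"translation":[0,0,0],"twist":[0,0,0],"grip":0},{"translation":[0,0,0],"twist":[0,0,0],"grip":0}]' 50
python3 - <<'E'
from h import *
plan([.450,-.365,.068],np.radians(11.2)+np.pi)
p,d,i=snap("wrist"); save("w2.png",p)
H=cv2.cvtColor(p,cv2.COLOR_RGB2HSV).astype(int)
m=((H[...,0]>2)&(H[...,0]<20)&(H[...,1]>150)&(H[...,2]>100)).astype(np.uint8);m[250:]=0
n,l,s,c=cv2.connectedComponentsWithStats(m)
for k in range(1,n):
    if s[k,4]>60:
        ys,xs=np.nonzero(l==k);P=withd(np.c_[xs,ys],d,i);zt=np.percentile(P[:,2],90);Q=P[P[:,2]>zt-.006]
        r=cv2.minAreaRect(Q[:,:2].astype(np.float32)*1000);print(np.round(c[k]),s[k,4],round(zt,3),np.round(r[0]),np.round(r[1]),round(r[2],1))
E
```

```text
t: 13.25
tool_pos: [0.4552, -0.369, 0.318]
orientation: [0.061, -3.138, 0.004]
force: [0.7, 0.0, -0.3]
opening: 0.0464
t: 14.25
tool_pos: [0.4502, -0.3764, 0.1786]
orientation: [0.306, -3.12, 0.001]
force: [0.2, -0.2, 0.4]
opening: 0.0468
14.25 [ 0.4502 -0.3764  0.1786] [ 3.06e-01 -3.12e+00  1.00e-03] F [ 0.2 -0.2  0.4] op 0.0468 q [-0.78  0.12  1.57 -0.01  1.45 -2.55]
turn [ 0.    -0.007  0.   ] shift after turn [ -2.   11.2 129.6] now-axes [ -2.8  11.2 129.6]
```

View pics/w2.png

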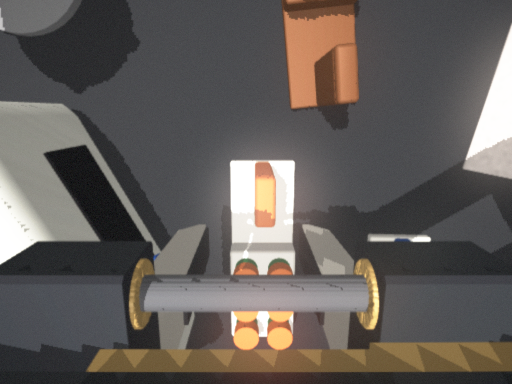

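The wrist view shows the orange handle (265,195) with the caps behind the jaw bar. The brown look-alike is at the top (320,55). I'll measure the handle here.

```bash
python3 - <<'E'
from h import *
p,d,i=snap("wrist")
us,vs=np.meshgrid(np.arange(240,292),np.arange(165,238)); uv=np.c_[us.ravel(),vs.ravel()]
P=withd(uv,d,i); Q=P[(P[:,2]>.085)&(P[:,2]<.105)]
r=cv2.minAreaRect(Q[:,:2].astype(np.float32)*1000);print(len(Q),np.median(Q[:,2]),r)
c=np.array(r[0])/1000
plan([c[0],c[1],.066],np.radians(11.2)+np.pi)
E
```

```text
1077 0.09517138131519198 ((450.5901184082031, -367.9955139160156), (39.47625732421875, 15.50428295135498), 11.276190757751465)
14.35 [ 0.4505 -0.3767  0.1792] [ 3.060e-01 -3.121e+00  2.000e-03] F [-0.6 -0.1  0. ] op 0.0463 q [-0.78  0.12  1.57 -0.01  1.45 -2.55]
turn [-0.001 -0.006  0.   ] shift after turn [ -1.7   8.5 132.2] now-axes [ -2.5   8.6 132.2]
```

```bash
python3 - <<'E'
from h import *
z=np.load("top.npz");i=json.load(open("top.json"));d=z["d"]
us,vs=np.meshgrid(np.arange(512),np.arange(384));uv=np.c_[us.ravel(),vs.ravel()]
P=withd(uv,d,i); a=np.radians(11.2);D=P[:,:2]-[.4506,-.368];x=D@[np.cos(a),np.sin(a)];y=D@[-np.sin(a),np.cos(a)]
for lim in((.05,.11),(.08,.13)):
    k=(abs(x)<lim[0])&(abs(y)<lim[1])&(P[:,2]>.07)
    for q in np.c_[x,y,P[:,2],uv][k&((abs(x)>.025)|(abs(y)>.012))][::12]: print(np.round(q,3))
E
```

```text
[ 8.00e-02 -1.19e-01  1.60e-01  4.23e+02  1.71e+02]
[ 7.50e-02 -1.26e-01  1.60e-01  4.26e+02  1.72e+02]
[ 7.30e-02 -1.22e-01  1.60e-01  4.25e+02  1.73e+02]
[ 7.40e-02 -1.12e-01  1.52e-01  4.20e+02  1.74e+02]
[ 7.70e-02 -1.01e-01  1.26e-01  4.12e+02  1.75e+02]
[ 6.90e-02 -1.20e-01  1.56e-01  4.24e+02  1.75e+02]
[ 7.50e-02 -1.03e-01  1.14e-01  4.11e+02  1.76e+02]
[ 6.70e-02 -1.15e-01  1.60e-01  4.23e+02  1.76e+02]
[ 7.60e-02 -1.00e-01  8.60e-02  4.06e+02  1.77e+02]
[ 6.70e-02 -1.06e-01  1.49e-01  4.18e+02  1.77e+02]
[ 7.70e-02 -8.20e-02  8.60e-02  4.00e+02  1.78e+02]
[ 6.90e-02 -1.07e-01  1.07e-01  4.12e+02  1.78e+02]
[ 6.10e-02 -1.17e-01  1.59e-01  4.24e+02  1.78e+02]
[ 7.00e-02 -9.80e-02  8.60e-02  4.06e+02  1.79e+02]
[ 6.20e-02 -1.08e-01  1.42e-01  4.18e+02  1.79e+02]
[ 7.2e-02 -8.6e-02  7.3e-02  4.0e+02  1.8e+02]
[ 6.40e-02 -1.08e-01  1.01e-01  4.12e+02  1.80e+02]
[ 5.50e-02 -1.20e-01  1.55e-01  4.25e+02  1.80e+02]
[ 6.40e-02 -1.01e-01  8.20e-02  4.07e+02  1.81e+02]
[ 5.60e-02 -1.10e-01  1.39e-01  4.19e+02  1.81e+02]
[ 6.50e-02 -8.80e-02  7.90e-02  4.02e+02  1.82e+02]
[ 5.70e-02 -1
[... 430 characters left out ...]
-01  4.22e+02  1.86e+02]
[ 4.30e-02 -1.15e-01  9.20e-02  4.15e+02  1.87e+02]
[ 3.60e-02 -1.25e-01  1.45e-01  4.27e+02  1.87e+02]
[ 3.60e-02 -1.21e-01  1.21e-01  4.22e+02  1.88e+02]
[ 3.70e-02 -1.17e-01  8.90e-02  4.16e+02  1.89e+02]
[ 3.00e-02 -1.27e-01  1.43e-01  4.28e+02  1.89e+02]
[ 2.90e-02 -1.24e-01  1.25e-01  4.24e+02  1.90e+02]
[ 2.90e-02 -1.22e-01  1.01e-01  4.20e+02  1.91e+02]
[ 2.70e-02 -1.23e-01  8.50e-02  4.18e+02  1.92e+02]
[ 2.10e-02 -1.30e-01  1.44e-01  4.30e+02  1.92e+02]
[ 1.80e-02 -1.30e-01  1.43e-01  4.30e+02  1.93e+02]
[ 1.60e-02 -1.28e-01  9.30e-02  4.22e+02  1.95e+02]
[-7.20e-02  6.50e-02  8.60e-02  3.62e+02  2.41e+02]
[-7.60e-02  5.80e-02  9.60e-02  3.66e+02  2.42e+02]
```

The scale clears the gripper body by about 25–30 mm, so I'll descend.

```bash
python3 -m pendant '[{"translation":[-2,9,0],"twist":[0,-0.006,0],"grip":0},{"translation":[0,0,22],"twist":[0,0,0],"grip":0},{"translation":[0,0,22],"twist":[0,0,0],"grip":0},{"translation":[0,0,22],"twist":[0,0,0],"grip":0},{"translation":[0,0,22],"twist":[0,0,0],"grip":0},{"translation":[0,0,20],"twist":[0,0,0],"grip":0},{"translation":[0,0,16],"twist":[0,0,0],"grip":0},{"translation":[0,0,0],"twist":[0,0,0],"grip":0},{"translation":[0,0,0],"twist":[0,0,0],"grip":0},{"translation":[0,0,0],"twist":[0,0,0],"grip":0}]' 60
python3 -c "from h import *
plan([.4506,-.368,.066],np.radians(11.2)+np.pi)"
```

```text
t: 15.35
tool_pos: [0.4589, -0.3691, 0.0652]
orientation: [-0.306, 3.109, -0.025]
force: [0.6, 0.1, 0.8]
opening: 0.0469
15.35 [ 0.4589 -0.3691  0.0652] [-0.306  3.109 -0.025] F [0.6 0.1 0.8] op 0.0469 q [-0.77  0.2   1.7   0.    1.22 -2.53]
turn [-0.017  0.015  0.001] shift after turn [ 8.   2.7 18.2] now-axes [ 8.3  3.  18. ]
```

```bash
python3 -m pendant '[{"translation":[8,3,8],"twist":[-0.017,0.015,0],"grip":0},{"translation":[0,0,9],"twist":[0,0,0],"grip":0},{"translation":[0,0,0],"twist":[0,0,0],"grip":0},{"translation":[0,0,0],"twist":[0,0,0],"grip":-1},{"translation":[0,0,0],"twist":[0,0,0],"grip":-1},{"translation":[0,0,0],"twist":[0,0,0],"grip":-1},{"translation":[0,0,0],"twist":[0,0,0],"grip":-1},{"translation":[0,0,0],"twist":[0,0,0],"grip":-1},{"translation":[0,0,0],"twist":[0,0,0],"grip":-1},{"translation":[0,0,0],"twist":[0,0,0],"grip":-1}]' 60
python3 -c "from h import *
plan([.4506,-.368,.066],np.radians(11.2)+np.pi)"
```

```text
t: 16.35
tool_pos: [0.4515, -0.3691, 0.0501]
orientation: [-0.308, 3.124, -0.004]
force: [-0.8, 0.8, -0.7]
opening: 0.016
16.35 [ 0.4515 -0.3691  0.0501] [-0.308  3.124 -0.004] F [-0.8  0.8 -0.7] op 0.016 q [-0.77  0.22  1.7   0.    1.21 -2.54]
turn [-0.003  0.002  0.001] shift after turn [0.7 1.2 3.1] now-axes [0.7 1.2 3.1]
```

```bash
python3 -m pendant '[{"translation":[0,0,-6],"twist":[0,0,0],"grip":-1},{"translation":[0,0,-6],"twist":[0,0,0],"grip":-1},{"translation":[0,0,-8],"twist":[0,0,0],"grip":-1},{"translation":[0,0,-10],"twist":[0,0,0],"grip":-1},{"translation":[0,0,-15],"twist":[0,0,0],"grip":-1},{"translation":[0,0,-15],"twist":[0,0,0],"grip":-1},{"translation":[0,0,0],"twist":[0,0,0],"grip":-1},{"translation":[0,0,0],"twist":[0,0,0],"grip":-1},{"translation":[0,0,0],"twist":[0,0,0],"grip":-1},{"translation":[0,0,0],"twist":[0,0,0],"grip":-1}]' 60
cat >> h.py <<'E'
def caps(box,cam="top",hue=(3,20)):
    "cap-top centres and heights, rack x grows with world x"
    p,d,i=snap(cam); H=cv2.cvtColor(p,cv2.COLOR_RGB2HSV).astype(int)
    m=((H[...,0]>=hue[0])&(H[...,0]<hue[1])&(H[...,1]>140)&(H[...,2]>90)).astype(np.uint8); mm=np.zeros_like(m);x0,y0,x1,y1=box;mm[y0:y1,x0:x1]=m[y0:y1,x0:x1]
    n,l,s,c=cv2.connectedComponentsWithStats(mm); out=[]
    for k in range(1,n):
        if s[k,4]>=12:
            ys,xs=np.nonzero(l==k);P=withd(np.c_[xs,ys],d,i);zt=np.percentile(P[:,2],85);q=P[P[:,2]>zt-.008].mean(0);out.append(q);print(np.round(c[k]),s[k,4],np.round(q,4))
    return p,np.array(out)
E
python3 - <<'E'
from h import *
st();p,o=caps((335,130,400,230));save("t2.png",cv2.resize(p[100:300,250:450],None,fx=2.5,fy=2.5))
E
```

```text
t: 17.35
tool_pos: [0.4511, -0.369, 0.116]
orientation: [-0.308, 3.124, -0.005]
force: [0.1, 0.1, -2.0]
opening: 0.0157
17.35 [ 0.4511 -0.369   0.116 ] [-0.308  3.124 -0.005] F [ 0.1  0.1 -2. ] op 0.0157 q [-0.77  0.15  1.66 -0.    1.33 -2.54]
[376. 158.] 61 [ 0.5939 -0.3545  0.1285]
[364. 161.] 53 [ 0.5873 -0.3221  0.1282]
[378. 169.] 60 [ 0.5647 -0.3601  0.1283]
[367. 172.] 52 [ 0.5576 -0.3281  0.1286]
[381. 180.] 57 [ 0.535  -0.366   0.1289]
[370. 182.] 49 [ 0.5287 -0.3342  0.1289]
```

The rack hangs level (all caps at z 0.1285). I'll raise it, turn it to the stand's yaw and carry it over the blue rack to the −y side of the stand.

```bash
python3 -m pendant '[{"translation":[0,0,-15],"twist":[0,0,0],"grip":-1},{"translation":[5,0,-22],"twist":[0,0,0],"grip":-1},{"translation":[8,0,-24],"twist":[0,0,0],"grip":-1},{"translation":[10,0,-24],"twist":[0,0,0],"grip":-1},{"translation":[5,0,0],"twist":[0,0,0.04],"grip":-1},{"translation":[0,0,0],"twist":[0,0,0.04],"grip":-1},{"translation":[0,0,0],"twist":[0,0,0.04],"grip":-1},{"translation":[0,0,0],"twist":[0,0,0.04],"grip":-1},{"translation":[0,0,0],"twist":[0,0,0],"grip":-1},{"translation":[0,0,0],"twist":[0,0,0],"grip":-1}]' 60
python3 -c "from h import *
plan([.424,-.06,.2],YAW+np.pi,False)"
```

```text
t: 18.4
tool_pos: [0.4217, -0.3739, 0.2107]
orientation: [-0.05, 3.14, -0.004]
force: [-1.0, -0.1, -3.0]
opening: 0.0158
18.4 [ 0.4217 -0.3739  0.2107] [-0.05   3.14  -0.004] F [-1.  -0.1 -3. ] op 0.0158 q [-0.82  0.03  1.61 -0.    1.5  -2.42]
turn [-0.003  0.001 -0.003] shift after turn [-13.3 313.6  10.7] now-axes [-12.3 313.7   9.9]
```

```bash
python3 -m pendant '[{"translation":[-1,15,0],"twist":[0,0,0],"grip":-1},{"translation":[-1,28,0],"twist":[0,0,0],"grip":-1},{"translation":[-1,35,0],"twist":[0,0,0],"grip":-1},{"translation":[-2,40,0],"twist":[0,0,0],"grip":-1},{"translation":[-2,40,0],"twist":[0,0,0],"grip":-1},{"translation":[-2,40,0],"twist":[0,0,0],"grip":-1},{"translation":[-1,40,0],"twist":[0,0,0],"grip":-1},{"translation":[-1,35,0],"twist":[0,0,0],"grip":-1},{"translation":[-1,25,0],"twist":[0,0,0],"grip":-1},{"translation":[0,12,0],"twist":[0,0,0],"grip":-1}]' 60
python3 -c "from h import *
plan([.424,-.06,.0895],YAW+np.pi,False)"
```

```text
t: 19.4
tool_pos: [0.4192, -0.0468, 0.2099]
orientation: [-0.06, 3.14, 0.003]
force: [0.1, 0.2, -2.7]
opening: 0.0158
19.4 [ 0.4192 -0.0468  0.2099] [-6.00e-02  3.14e+00  3.00e-03] F [ 0.1  0.2 -2.7] op 0.0158 q [-0.23 -0.37  1.96  0.    1.55 -1.84]
turn [0.002 0.001 0.004] shift after turn [ -4.3 -13.4 120.4] now-axes [ -4.1 -13.6 120.4]
```

```bash
python3 -m pendant '[{"translation":[0,-13,0],"twist":[0,0,0],"grip":-1},{"translation":[0,0,10],"twist":[0,0,0],"grip":-1},{"translation":[0,0,18],"twist":[0,0,0],"grip":-1},{"translation":[0,0,20],"twist":[0,0,0],"grip":-1},{"translation":[0,0,20],"twist":[0,0,0],"grip":-1},{"translation":[0,0,20],"twist":[0,0,0],"grip":-1},{"translation":[0,0,16],"twist":[0,0,0],"grip":-1},{"translation":[0,0,8],"twist":[0,0,0],"grip":-1},{"translation":[0,0,0],"twist":[0,0,0],"grip":-1},{"translation":[0,0,0],"twist":[0,0,0],"grip":-1}]' 60
python3 - <<'E'
from h import *
plan(stand(-.122,0,.0895),YAW+np.pi,False)
p,o=caps((225,120,330,240))
p,d,i=snap("side"); save("s2.png",cv2.resize(p[120:290,140:340],None,fx=3,fy=3))
E
```

```text
t: 20.4
tool_pos: [0.4162, -0.0587, 0.0898]
orientation: [0.061, -3.14, -0.007]
force: [0.4, -1.1, -2.3]
opening: 0.0158
20.4 [ 0.4162 -0.0587  0.0898] [ 0.061 -3.14  -0.007] F [ 0.4 -1.1 -2.3] op 0.0158 q [-0.27 -0.27  2.11  0.    1.3  -1.88]
turn [ 0.004 -0.001  0.004] shift after turn [-10.  117.5   0.3] now-axes [-10.5 117.4   0.8]
[259. 176.] 38 [ 0.5572 -0.0344  0.1027]
[271. 175.] 39 [ 0.5582 -0.0664  0.1027]
[260. 186.] 38 [ 0.528  -0.0358  0.102 ]
[271. 185.] 37 [ 0.529  -0.0671  0.1021]
[272. 196.] 37 [ 0.4977 -0.068   0.1315]
[261. 197.] 31 [ 0.4982 -0.0372  0.1023]
```

View pics/s2.png

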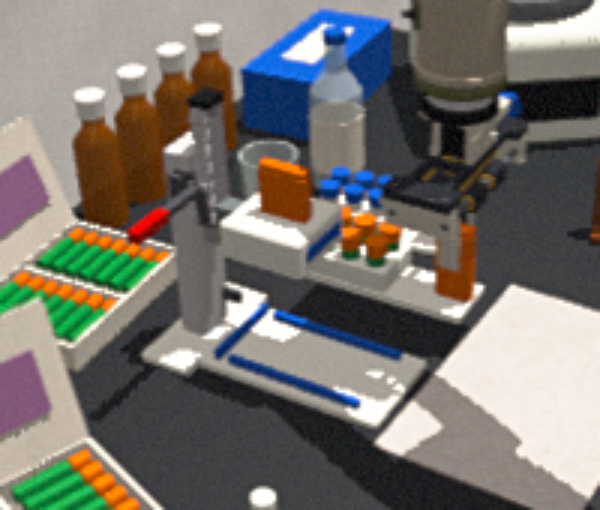

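The side view shows the rack level beside the stand, its caps (370,240) below the head's underside, with nothing in the way. I'll slide it in sideways above the fences.

```bash
python3 -m pendant '[{"translation":[-1,8,0],"twist":[0,0,0.004],"grip":-1},{"translation":[-1,15,0],"twist":[0,0,0],"grip":-1},{"translation":[-1,18,0],"twist":[0,0,0],"grip":-1},{"translation":[-1,18,0],"twist":[0,0,0],"grip":-1},{"translation":[-1,18,0],"twist":[0,0,0],"grip":-1},{"translation":[-1,16,0],"twist":[0,0,0],"grip":-1},{"translation":[-1,12,0],"twist":[0,0,0],"grip":-1},{"translation":[-1,8,0],"twist":[0,0,0],"grip":-1},{"translation":[0,0,0],"twist":[0,0,0],"grip":-1},{"translation":[0,0,0],"twist":[0,0,0],"grip":-1}]' 60
python3 - <<'E'
from h import *
plan(stand(-.122,0,.0895),YAW+np.pi,False)
E
```

```text
t: 21.5
tool_pos: [0.4267, 0.0623, 0.099]
orientation: [-0.052, 3.126, 0.006]
force: [0.0, 0.3, -3.1]
opening: 0.0158
21.5 [0.4267 0.0623 0.099 ] [-0.052  3.126  0.006] F [ 0.   0.3 -3.1] op 0.0158 q [ 0.02 -0.27  2.09  0.    1.3  -1.58]
turn [ 0.004  0.015 -0.002] shift after turn [ 4.7 -3.1  9.5] now-axes [ 4.9 -3.1  9.4]
```

```bash
python3 -m pendant '[{"translation":[4,-4,0],"twist":[0.004,0.015,-0.002],"grip":-1},{"translation":[0,0,8],"twist":[0,0,0],"grip":-1},{"translation":[0,0,7],"twist":[0,0,0],"grip":-1},{"translation":[0,0,5],"twist":[0,0,0],"grip":-1},{"translation":[0,0,3],"twist":[0,0,0],"grip":-1},{"translation":[0,0,0],"twist":[0,0,0],"grip":-1},{"translation":[0,0,0],"twist":[0,0,0],"grip":-1},{"translation":[0,0,0],"twist":[0,0,0],"grip":-1},{"translation":[0,0,0],"twist":[0,0,0],"grip":-1},{"translation":[0,0,0],"twist":[0,0,0],"grip":-1}]' 60
python3 - <<'E'
from h import *
plan(stand(-.122,0,.0595),YAW+np.pi,False)
p,d,i=snap("wrist"); q,_,_=snap("side"); 
save("c3.png",np.hstack([p[:330,80:430],cv2.resize(q[190:275,180:300],None,fx=3.8,fy=3.88)[:330,:450]]))
E
```

```text
t: 22.5
tool_pos: [0.4221, 0.0558, 0.0734]
orientation: [0.051, -3.139, 0.002]
force: [0.1, 0.2, -3.3]
opening: 0.0157
22.5 [0.4221 0.0558 0.0734] [ 5.100e-02 -3.139e+00  2.000e-03] F [ 0.1  0.2 -3.3] op 0.0157 q [ 0.01 -0.23  2.11 -0.    1.27 -1.59]
turn [-0.001 -0.003 -0.003] shift after turn [-0.1  3.2 13.9] now-axes [-0.1  3.3 13.9]
```

View pics/c3.png

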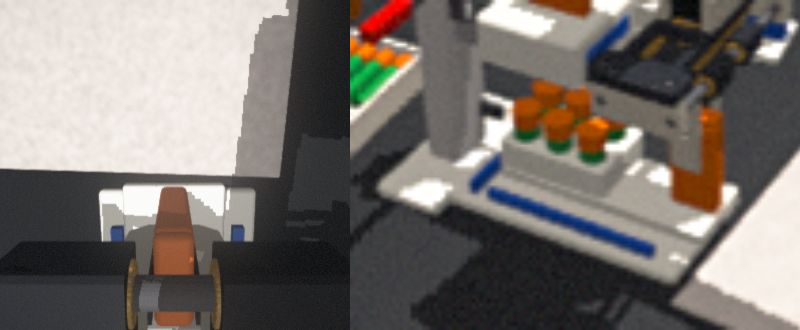

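The wrist view shows the rack's base (edges about 124–224) between the fences (inner faces 124 and 231), roughly 2 mm towards −y. The side view agrees. I'll shift it 2 mm and lower.

```bash
python3 -m pendant '[{"translation":[0,2.5,0],"twist":[0,0,0],"grip":-1},{"translation":[0,0,4],"twist":[0,0,0],"grip":-1},{"translation":[0,0,4],"twist":[0,0,0],"grip":-1},{"translation":[0,0,3],"twist":[0,0,0],"grip":-1},{"translation":[0,0,1.5],"twist":[0,0,0],"grip":-1},{"translation":[0,0,0],"twist":[0,0,0],"grip":-1},{"translation":[0,0,0],"twist":[0,0,0],"grip":-1},{"translation":[0,0,0],"twist":[0,0,0],"grip":-1},{"translation":[0,0,0],"twist":[0,0,0],"grip":-1},{"translation":[0,0,0],"twist":[0,0,0],"grip":-1}]' 60
python3 - <<'E'
from h import *
plan(stand(-.122,0,.0595),YAW+np.pi,False)
p,o=caps((195,140,270,240))
E
```

```text
t: 23.6
tool_pos: [0.4227, 0.0586, 0.0605]
orientation: [0.051, -3.14, 0.002]
force: [-1.1, -0.1, -1.7]
opening: 0.0159
23.6 [0.4227 0.0586 0.0605] [ 5.10e-02 -3.14e+00  2.00e-03] F [-1.1 -0.1 -1.7] op 0.0159 q [ 0.02 -0.21  2.12 -0.    1.24 -1.58]
turn [-0.001 -0.001 -0.002] shift after turn [0.6 0.4 1. ] now-axes [0.6 0.4 1. ]
[220. 180.] 108 [0.5346 0.0625 0.2305]
```

```bash
python3 -m pendant '[{"translation":[0,0,1],"twist":[0,0,0],"grip":-1},{"translation":[0,0,1],"twist":[0,0,0],"grip":-1},{"translation":[0,0,0],"twist":[0,0,0],"grip":-1},{"translation":[0,0,0],"twist":[0,0,0],"grip":0},{"translation":[0,0,0],"twist":[0,0,0],"grip":0},{"translation":[0,0,0],"twist":[0,0,0],"grip":0},{"translation":[0,0,0],"twist":[0,0,0],"grip":0},{"translation":[0,0,0],"twist":[0,0,0],"grip":0},{"translation":[0,0,-20],"twist":[0,0,0],"grip":0},{"translation":[0,0,-20],"twist":[0,0,0],"grip":0}]' 60
python3 -m pendant '[{"translation":[0,0,-30],"twist":[0,0,0],"grip":0},{"translation":[0,0,-30],"twist":[0,0,0],"grip":0},{"translation":[0,0,-30],"twist":[0,0,0],"grip":0},{"translation":[0,0,-30],"twist":[0,0,0],"grip":0},{"translation":[0,0,-30],"twist":[0,0,0],"grip":0},{"translation":[0,0,-30],"twist":[0,0,0],"grip":0},{"translation":[0,0,-20],"twist":[0,0,0],"grip":0},{"translation":[0,0,0],"twist":[0,0,0],"grip":0},{"translation":[0,0,0],"twist":[0,0,0],"grip":0},{"translation":[0,0,0],"twist":[0,0,0],"grip":0}]' 20
python3 - <<'E'
from h import *
st()
p,d,i=snap("top"); q,_,_=snap("side")
save("c4.png",np.hstack([cv2.resize(p[130:240,165:265],(400,440),interpolation=cv2.INTER_CUBIC),cv2.resize(q[180:280,180:270],(396,440))]))
us,vs=np.meshgrid(np.arange(205,256),np.arange(190,236));uv=np.c_[us.ravel(),vs.ravel()]
P=withd(uv,d,i);k=(P[:,2]>.088)&(P[:,2]<.125)
if k.any(): print("handle",k.sum(),np.median(P[k,2]),cv2.minAreaRect(P[k,:2].astype(np.float32)*1000))
E
```

```text
t: 24.65
tool_pos: [0.4219, 0.0586, 0.0987]
orientation: [0.051, -3.138, 0.002]
force: [0.6, 0.9, 0.2]
opening: 0.0462
t: 25.65
tool_pos: [0.4221, 0.0588, 0.3071]
orientation: [0.051, -3.139, 0.002]
force: [0.3, -0.6, 0.1]
opening: 0.0464
25.65 [0.4221 0.0588 0.3071] [ 5.100e-02 -3.139e+00  2.000e-03] F [ 0.3 -0.6  0.1] op 0.0464 q [ 0.02 -0.37  1.79 -0.    1.72 -1.58]
```

View pics/c4.png

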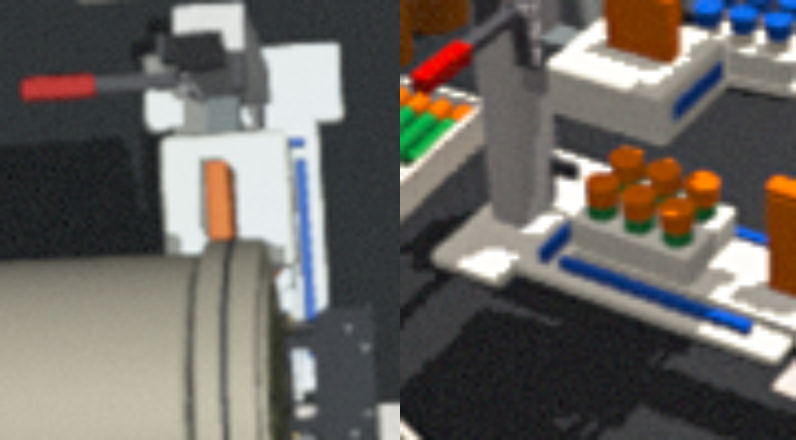

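The side view shows the rack flat between the fences (right panel, caps at (640,200), far end near the back stop) and the head still up. Next I'll move to the lever: +y first, then turn.

```bash
python3 -m pendant '[{"translation":[0,0,-20],"twist":[0,0,0],"grip":0},{"translation":[0,30,0],"twist":[0,0,0.14],"grip":0},{"translation":[4,30,0],"twist":[0,0,0.14],"grip":0},{"translation":[8,30,0],"twist":[0,0,0.14],"grip":0},{"translation":[5,12,0],"twist":[0,0,0.14],"grip":0},{"translation":[0,0,0],"twist":[0,0,0.14],"grip":0},{"translation":[0,0,0],"twist":[0,0,0.14],"grip":0},{"translation":[0,0,0],"twist":[0,0,0.14],"grip":0},{"translation":[0,0,0],"twist":[0,0,0.14],"grip":0},{"translation":[0,0,0],"twist":[0,0,0.14],"grip":0}]' 20
python3 - <<'E'
from h import *
plan(stand(.073,.101,.28),YAW+np.pi/2)
E
```

```text
t: 26.75
tool_pos: [0.4148, 0.1665, 0.3134]
orientation: [-1.859, -2.513, 0.029]
force: [-0.5, -0.6, 0.1]
opening: 0.0464
26.75 [0.4148 0.1665 0.3134] [-1.859 -2.513  0.029] F [-0.5 -0.6  0.1] op 0.0464 q [ 0.27 -0.28  1.71  0.    1.74 -0.03]
turn [-0.025  0.001  0.262] shift after turn [ -6.6 198.6  52.4] now-axes [-58.  191.3  47.6]
```

```bash
python3 -m pendant '[{"translation":[0,0,0],"twist":[-0.025,0,0.13],"grip":0},{"translation":[0,0,0],"twist":[0,0,0.13],"grip":0},{"translation":[-1,25,0],"twist":[0,0,0],"grip":0},{"translation":[-1,35,0],"twist":[0,0,0],"grip":0},{"translation":[-1,40,0],"twist":[0,0,0],"grip":0},{"translation":[-1,40,0],"twist":[0,0,0],"grip":0},{"translation":[-1,30,0],"twist":[0,0,0],"grip":0},{"translation":[-1,20,0],"twist":[0,0,0],"grip":0},{"translation":[0,0,0],"twist":[0,0,0],"grip":0},{"translation":[0,0,0],"twist":[0,0,0],"grip":0}]' 20
python3 - <<'E'
from h import *
plan(stand(.073,.101,.195),YAW+np.pi/2)
p,d,i=snap("wrist"); save("w5.png",p)
H=cv2.cvtColor(p,cv2.COLOR_RGB2HSV).astype(int)
m=(((H[...,0]<4)|(H[...,0]>174))&(H[...,1]>140)&(H[...,2]>70)).astype(np.uint8);n,l,s,c=cv2.connectedComponentsWithStats(m)
for k in range(1,n):
    if s[k,4]>100:
        ys,xs=np.nonzero(l==k);P=withd(np.c_[xs,ys],d,i);zt=np.percentile(P[:,2],85);Q=P[abs(P[:,2]-zt)<.005];r=cv2.minAreaRect(Q[:,:2].astype(np.float32)*1000);print(np.round(c[k]),s[k,4],round(zt,4),np.round(r[0],1),np.round(r[1]),r[2])
E
```

```text
t: 27.75
tool_pos: [0.6065, 0.1636, 0.2969]
orientation: [-2.19, -2.236, 0.025]
force: [-0.2, -0.4, 0.6]
opening: 0.0464
27.75 [0.6065 0.1636 0.2969] [-2.19  -2.236  0.025] F [-0.2 -0.4  0.6] op 0.0464 q [ 0.18  0.21  1.26 -0.    1.69  0.16]
turn [-0.019  0.003 -0.014] shift after turn [  3.    7.  120.9] now-axes [  3.5   9.3 120.7]
[265. 188.] 973 0.2021 [614.2 167.6] [13. 47.] 1.901007890701294
```

View pics/w5.png

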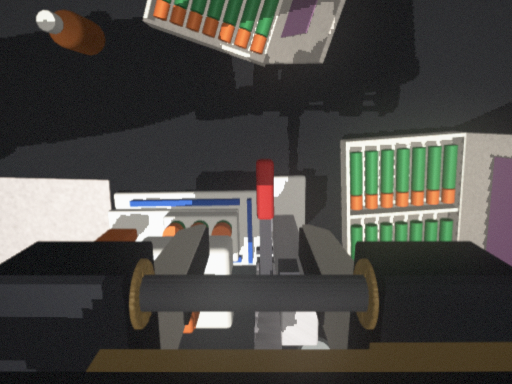

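The wrist view shows the red lever grip at (265,188), which the depth puts at (0.614, 0.168), in agreement with the model. I'll descend.

```bash
python3 -m pendant '[{"translation":[3,8,0],"twist":[-0.019,0,-0.014],"grip":0},{"translation":[0,0,15],"twist":[0,0,0],"grip":0},{"translation":[0,0,20],"twist":[0,0,0],"grip":0},{"translation":[0,0,20],"twist":[0,0,0],"grip":0},{"translation":[0,0,10],"twist":[0,0,0],"grip":0},{"translation":[0,0,0],"twist":[0,0,0],"grip":0},{"translation":[0,0,0],"twist":[0,0,0],"grip":0},{"translation":[0,0,0],"twist":[0,0,0],"grip":0},{"translation":[0,0,0],"twist":[0,0,0],"grip":0},{"translation":[0,0,0],"twist":[0,0,0],"grip":0}]' 20
python3 -c "
from h import *
plan([.614,.167,.195],YAW+np.pi/2)"
```

```text
t: 28.8
tool_pos: [0.6122, 0.1685, 0.2315]
orientation: [2.173, 2.26, 0.007]
force: [0.2, -0.3, -0.4]
opening: 0.0465
28.8 [0.6122 0.1685 0.2315] [2.173 2.26  0.007] F [ 0.2 -0.3 -0.4] op 0.0465 q [ 0.19  0.21  1.37 -0.    1.55  0.15]
turn [0.008 0.002 0.004] shift after turn [-1.6  1.8 55.5] now-axes [-1.5  1.4 55.5]
```

```bash
python3 -m pendant '[{"translation":[-1,2,10],"twist":[0.008,0,0.004],"grip":0},{"translation":[0,0,15],"twist":[0,0,0],"grip":0},{"translation":[0,0,15],"twist":[0,0,0],"grip":0},{"translation":[0,0,11],"twist":[0,0,0],"grip":0},{"translation":[0,0,0],"twist":[0,0,0],"grip":0},{"translation":[0,0,0],"twist":[0,0,0],"grip":0},{"translation":[0,0,0],"twist":[0,0,0],"grip":0},{"translation":[0,0,0],"twist":[0,0,0],"grip":0},{"translation":[0,0,0],"twist":[0,0,0],"grip":0},{"translation":[0,0,0],"twist":[0,0,0],"grip":0}]' 20
python3 -c "
from h import *
plan([.614,.167,.195],YAW+np.pi/2)"
```

```text
t: 29.8
tool_pos: [0.6147, 0.1674, 0.1761]
orientation: [2.182, 2.259, -0.003]
force: [-0.3, 0.3, 0.5]
opening: 0.0465
29.8 [0.6147 0.1674 0.1761] [ 2.182  2.259 -0.003] F [-0.3  0.3  0.5] op 0.0465 q [ 0.19  0.25  1.43 -0.    1.46  0.15]
turn [-0.001  0.002 -0.   ] shift after turn [-0.3 -0.7  0.1] now-axes [-0.3 -0.7  0.1]
```

```bash
python3 -m pendant '[{"translation":[0,0,0],"twist":[0,0,0],"grip":-1},{"translation":[0,0,0],"twist":[0,0,0],"grip":-1},{"translation":[0,0,0],"twist":[0,0,0],"grip":-1},{"translation":[0,0,0],"twist":[0,0,0],"grip":-1},{"translation":[0,0,0],"twist":[0,0,0],"grip":-1},{"translation":[0,0,0],"twist":[0,0,0],"grip":-1},{"translation":[0,0,-5],"twist":[0,0,0],"grip":-1},{"translation":[-1,0,-7],"twist":[0,0,0],"grip":-1},{"translation":[-1,0,-7],"twist":[0,0,0],"grip":-1},{"translation":[-1,0,-6],"twist":[0,0,0],"grip":-1}]' 20
python3 -m pendant '[{"translation":[0,0,0],"twist":[0,0,0],"grip":-1},{"translation":[0,0,0],"twist":[0,0,0],"grip":-1},{"translation":[0,0,0],"twist":[0,0,0],"grip":-1},{"translation":[0,0,0],"twist":[0,0,0],"grip":-1},{"translation":[0,0,0],"twist":[0,0,0],"grip":-1},{"translation":[0,0,0],"twist":[0,0,0],"grip":-1},{"translation":[0,0,0],"twist":[0,0,0],"grip":-1},{"translation":[0,0,0],"twist":[0,0,0],"grip":-1},{"translation":[0,0,0],"twist":[0,0,0],"grip":-1},{"translation":[0,0,0],"twist":[0,0,0],"grip":-1}]' 20
cat >> h.py <<'E'
def head(save_as=None):
    p,d,i=snap("top"); us,vs=np.meshgrid(np.arange(205,250),np.arange(160,215));uv=np.c_[us.ravel(),vs.ravel()]
    H=cv2.cvtColor(p,cv2.COLOR_RGB2HSV)[vs.ravel(),us.ravel()].astype(int); P=withd(uv,d,i)
    k=(H[:,0]>3)&(H[:,0]<20)&(H[:,1]>150)&(H[:,2]>100); print("orange z",k.sum(),np.round(np.percentile(P[k,2],[10,50,90]),4) if k.any() else "")
E
python3 - <<'E'
from h import *
st();head()
q,_,_=snap("side");save("s6.png",cv2.resize(q[130:270,160:300],None,fx=4,fy=4))
E
```

```text
t: 30.8
tool_pos: [0.6135, 0.1639, 0.2014]
orientation: [-2.181, -2.259, 0.008]
force: [2.9, -2.4, -5.4]
opening: 0.0137
t: 31.8
tool_pos: [0.6135, 0.1637, 0.2022]
orientation: [-2.181, -2.259, 0.008]
force: [1.6, -0.9, -3.4]
opening: 0.0136
31.8 [0.6135 0.1637 0.2022] [-2.181 -2.259  0.008] F [ 1.6 -0.9 -3.4] op 0.0136 q [ 0.18  0.24  1.4  -0.    1.51  0.15]
orange z 88 [0.1646 0.167  0.1695]
```

View pics/s6.png

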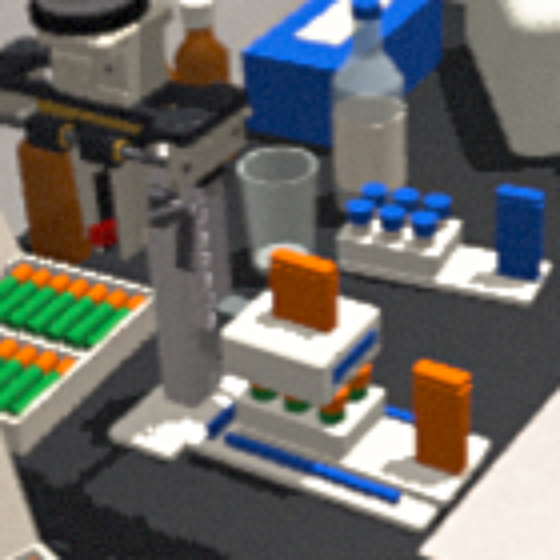

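The head has sunk and sits on the caps (handle top 0.167, rail ≈ 0.046). The rack is still in place. I'll lower the lever back, let go and retreat upward.

```bash
python3 -m pendant '[{"translation":[0,0,0],"twist":[0,0,0],"grip":-1},{"translation":[0,0,0],"twist":[0,0,0],"grip":-1},{"translation":[1,0,8],"twist":[0,0,0],"grip":-1},{"translation":[1,0,8],"twist":[0,0,0],"grip":-1},{"translation":[1,0,8],"twist":[0,0,0],"grip":-1},{"translation":[0,0,0],"twist":[0,0,0],"grip":-1},{"translation":[0,0,0],"twist":[0,0,0],"grip":0},{"translation":[0,0,0],"twist":[0,0,0],"grip":0},{"translation":[0,0,0],"twist":[0,0,0],"grip":0},{"translation":[0,0,0],"twist":[0,0,0],"grip":0}]' 20
python3 -m pendant '[{"translation":[0,0,0],"twist":[0,0,0],"grip":0},{"translation":[0,0,0],"twist":[0,0,0],"grip":0},{"translation":[0,0,-15],"twist":[0,0,0],"grip":0},{"translation":[0,0,-20],"twist":[0,0,0],"grip":0},{"translation":[0,0,-25],"twist":[0,0,0],"grip":0},{"translation":[0,0,-25],"twist":[0,0,0],"grip":0},{"translation":[0,0,-25],"twist":[0,0,0],"grip":0},{"translation":[0,0,0],"twist":[0,0,0],"grip":0},{"translation":[0,0,0],"twist":[0,0,0],"grip":0},{"translation":[0,0,0],"twist":[0,0,0],"grip":0}]' 20
python3 - <<'E'
from h import *
st();head()
p,d,i=snap("top");q,_,_=snap("side")
us,vs=np.meshgrid(np.arange(205,256),np.arange(190,240));uv=np.c_[us.ravel(),vs.ravel()]
P=withd(uv,d,i);k=(P[:,2]>.095)&(P[:,2]<.115)&(P[:,0]<.47)
r=cv2.minAreaRect(P[k,:2].astype(np.float32)*1000) if k.sum()>5 else None;print("rack handle",k.sum(),np.median(P[k,2]) if k.any() else "",r)
if r: D=np.array(r[0])/1000-O;c,s=np.cos(YAW),np.sin(YAW);print("stand x,y of rack centre",c*D[0]+s*D[1]+.07,-s*D[0]+c*D[1])
save("f.png",np.hstack([cv2.resize(p[130:240,150:250],(400,440)),cv2.resize(q[130:270,170:295],(393,440))]))
E
```

```text
t: 32.9
tool_pos: [0.6137, 0.1675, 0.1782]
orientation: [2.182, 2.26, -0.004]
force: [-0.1, -0.3, 0.4]
opening: 0.0414
t: 33.9
tool_pos: [0.6138, 0.1677, 0.2976]
orientation: [2.181, 2.259, -0.001]
force: [-0.3, 0.8, 0.3]
opening: 0.0465
33.9 [0.6138 0.1677 0.2976] [ 2.181e+00  2.259e+00 -1.000e-03] F [-0.3  0.8  0.3] op 0.0465 q [ 0.19  0.21  1.26 -0.    1.67  0.15]
orange z 88 [0.1647 0.167  0.1695]
rack handle 87 0.1067468032729868 ((424.6381530761719, 59.095542907714844), (39.559181213378906, 15.956518173217773), 3.6066222190856934)
stand x,y of rack centre -0.049435868348159356 -3.622746750259545e-05
```

View pics/f.png

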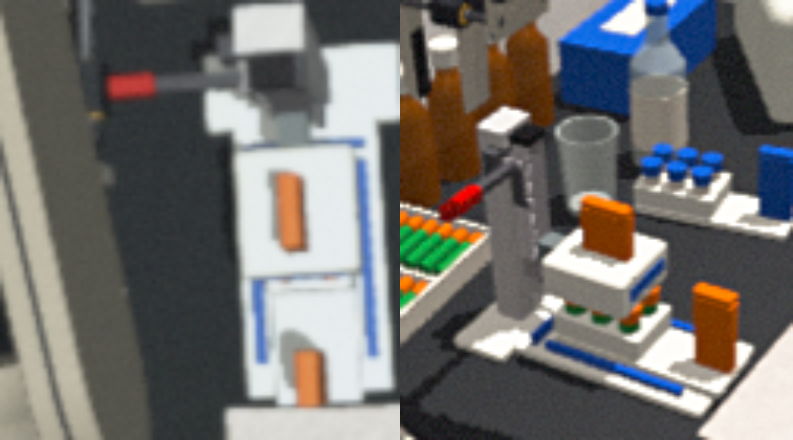

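The final views show the rack between the fences, the head resting on the caps, the lever down and the gripper clear of everything. I'll hand the job in.

```bash
python3 -c "
from h import *
print(robot.close_job())"
```

```text
the job is handed in; nothing more can be done
None
```

The job is done and handed in at about 34 s of the 72 s allowed.

**What I did:**
- **Head:** I lifted it by the orange handle to the top notch, about 0.109 on the rail, and released it. The first grip closed on nothing because the fingers were slower than I allowed. The second try held.
- **Rack:** I carried the orange-capped rack level over the blue one, slid it in sideways under the head and set it down.
- **Lever:** I held the pawl lever up for a little over a second while the head sank by itself, then lowered the lever and let go.

**Last checks:**
- **Head:** the handle top is at 0.167 m, so the rail is at about 0.046. That matches resting on the caps, and it did not change after the lever was released.
- **Rack:** its centre is at stand x ≈ -49 mm, y ≈ 0, and its handle top is at 0.107 m, which fits it sitting on the tray.
- **Robot:** the gripper is open and clear above the lever, with wrist force near zero.
- **Bystanders:** the final side view shows the blue rack, water bottle and beaker apparently unmoved. I did not measure any bystander again, and the dropper bottle was not in that view.

**Disagreements:** the top camera read up to 3 mm too far in y compared with the wrist camera and the gripper. The rack handle's apparent yaw was 3.6° against 2° for the stand, which I put down to the coarse outline.

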